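# Run a fingertip along a row of vials and press their stoppers home

## Robot

A 6-joint arm with a two-finger parallel gripper is mounted at the origin on a cart in front of the work surface, level with it; the furniture and walls round the work are solid. World frame = base frame: x ahead of the robot, y to its left, z up, the work surface at z = 0. Lengths are in mm, angles in rad, forces in N, time in s.
With the tool pointing down it reaches from about 350 to 875 mm from the base axis. Payload 4.2 kg.
Tool frame: the origin (TCP) lies on the mounting face of the last link; the fingertips stand 173 mm ahead of it and the grasp point (between the pads) lies 155 mm ahead of it (bot.tcp_to_grasp is the distance from the TCP to the grasp point, in mm); z points along the fingers, y is the line along which they close (so a half turn about z gives the same grasp; the last joint's range is limited). The gripper opens to 85 mm and grips with 20 to 120 N. Pads are 22 mm wide; open, the fingers measure 114 mm over their backs; the gripper's body (76 mm by 85 mm) begins 54 mm behind the grasp point. The pads swing forward as they close: fully open they stand 13 mm farther back than shut.
Start: joints at [1.469, 0.385, 0.008, 0, -1.194, -0.259], TCP at [220.606, 584.75, 404.712] pointing down, gripper open.
Joint ranges: [-3.14, 3.14], [-1.21, 2.06], [-1.07, 1.41], [-3.16, 2.05], [-2.99, -0.16], [-3.1, 3.1]. Speed limits (rad/s): [2.79, 2.79, 3.14, 3.14, 3.14, 3.14].

## Interface

Orientations are given as a 3x3 rotation matrix whose columns are the frame's x, y, z axes.
In Python, from station import bot, cams gives the robot as it stands.
- The arm moves only by the shell command python3 -m pendant 'ROWS' [FORCE]. ROWS is a JSON object of lists of equal length, an entry for each row: "rotation": the turn, a rotation vector about the tool's x, y, z in rad, a list of three; "translation": the shift along the tool's x, y, z in m, a list of three; "gripper": the finger opening in m, from 0 to 0.0854. A call has 1 to 12 rows; each row shifts and turns the commanded pose from where the row before left it, along the tool's axes as they then stand; what a row does not reach is not made up. A row lasts 1/8 s, in which the tool goes at most 62.5 mm and 10.7 degrees, less where a joint would pass 70% of its speed; a pose out of reach is approached as far as the arm can. A call with a gripper value outside its range is refused whole. The fingers move at their own pace and stop on an object; FORCE is the grip in N (left out, the last holds). Time passes only in rows, so rows that do not move let the fingers close. It gives the time, the measured TCP pose, the force, the opening and the grip force at its end, in the units of the state.
- bot.read_state(): the state, without advancing time (a new reading comes with each control period).
- cams.grab_frame(name): name is "scene" or "top" or "wrist"; returns a dict with "img" (384x512x3 uint8, red, green, blue), "range_z" (384x512 float32, mm along the optical axis (not along the pixel's ray), 0 where there is no reading), "mtx" (3x3 intrinsics, pixels), "world_to_cam" (4x4, takes a point from world to camera coordinates). Camera axes: x right, y up, looking along -z (the intrinsics and any distortion apply to the point x, -y, -z); pixel columns grow to the right and rows downward; lengths in mm; the calibration is good to about 2 mm. A picture is of the moment at which its call begins.
- bot.hand_in(): hands the job in; it is judged then, once.
The state is a dict: "time": time; "joints": joint angles; "joint_velocities": joint speeds; "effort": joint torques, N m; "eef_pos": TCP position; "orientation": TCP orientation; "force": force on the tool from outside, world axes, zero at the start; "ft_torque": the same for the moment, N m; "width": finger opening in mm; "finger_force": force on a finger pad.
Only numpy, scipy, OpenCV 4.12 (cv2) and the standard library are available. Lean on these libraries where they do the work, as an engineer would, in place of code of your own. Each camera call takes 0.05 s, during which the arm holds its last target. There are 200 camera calls.

## Task

The four glass vials in the white rack have rubber stoppers that are only half in. With the fingertips go along the row, from the vial next to the lifting knob to the far end, gently pressing each stopper fully home in turn; from the first to the last keep the fingertips over the row and within about 3 cm of the stopper tops. Do not lift, tip or push the rack away, leave the vial, dish and bottle around it alone, and end with the fingers clear.

Things in the scene. Friction and masses are not known exactly. Their poses are not given: they have to be found in the camera images.
- rack: Loose white vial rack on a grey foot (50 x 186 mm, block top at 26 mm), 0.9 kg, any yaw. Origin on its underside below the middle of the row; y runs along the row: vials 1 to 4 (fixed in it, glass, 22 mm across, mouths at 50 mm) at y = +54, +18, -18, -54 mm, x = 0. Only at the +y end, beyond vial 1, is a steel lifting knob (20 mm across, top at 44 mm, y = +88 mm).
- stopper_1 (a joint): Grey rubber stopper of vial 1 (next to the lifting knob): how far it is pushed down, m. 0 = 7 mm proud of the vial's mouth, 0.007 = fully home, flange on the mouth (hard stop); starts at 0 to 0.0015. Slides against about 5 N of friction and stays where it is left; no spring, cannot come out.
- stopper_1_top (a point): Centre of the flat round top (20 mm across, flange 5 mm thick) of stopper 1; moves with it: 62 mm above the bench at joint value 0, 55 mm when fully home.
- stopper_2 (a joint): Grey rubber stopper of vial 2: how far it is pushed down, m. 0 = 7 mm proud of the vial's mouth, 0.007 = fully home, flange on the mouth (hard stop); starts at 0 to 0.0015. Slides against about 5 N of friction and stays where it is left; no spring, cannot come out.
- stopper_2_top (a point): Centre of the flat round top (20 mm across, flange 5 mm thick) of stopper 2; moves with it: 62 mm above the bench at joint value 0, 55 mm when fully home.
- stopper_3 (a joint): Grey rubber stopper of vial 3: how far it is pushed down, m. 0 = 7 mm proud of the vial's mouth, 0.007 = fully home, flange on the mouth (hard stop); starts at 0 to 0.0015. Slides against about 5 N of friction and stays where it is left; no spring, cannot come out.
- stopper_3_top (a point): Centre of the flat round top (20 mm across, flange 5 mm thick) of stopper 3; moves with it: 62 mm above the bench at joint value 0, 55 mm when fully home.
- stopper_4 (a joint): Grey rubber stopper of vial 4 (far end from the knob): how far it is pushed down, m. 0 = 7 mm proud of the vial's mouth, 0.007 = fully home, flange on the mouth (hard stop); starts at 0 to 0.0015. Slides against about 5 N of friction and stays where it is left; no spring, cannot come out.
- stopper_4_top (a point): Centre of the flat round top (20 mm across, flange 5 mm thick) of stopper 4; moves with it: 62 mm above the bench at joint value 0, 55 mm when fully home.
- vial: Bystander: loose closed vial with a purple cap, 26 mm across, 55 mm tall, standing on the bench beside the rack (not in it). Origin at the centre of its underside. Leave alone.
- dish: Bystander: loose covered clear dish, 64 mm across, 16 mm tall, lying on the bench on the other side of the rack. Origin at the centre of its underside. Leave alone.
- bottle: Bystander: loose bottle with a blue cap, 54 mm across, 103 mm tall, standing to the left of the work. Origin at the centre of its underside. Leave alone.

How it is judged (in metres and radians):
On the way, in this order (a step that is already met when the one before it is completed fails the run):
1. stopper 1 is pressed home (joint above 0.0055) first, the one by the lifting knob (value of joint stopper_1 above 0.0055 m), for 0.1 s.
2. stopper 2 is pressed home (joint above 0.0055) after stopper 1 (value of joint stopper_2 above 0.0055 m), for 0.1 s.
3. stopper 3 is pressed home (joint above 0.0055) after stopper 2 (value of joint stopper_3 above 0.0055 m), for 0.1 s.
4. stopper 4 is pressed home (joint above 0.0055) after stopper 3 (value of joint stopper_4 above 0.0055 m), for 0.1 s.
At the end, for the whole second after the job is handed in: All four stoppers are home (each joint above 0.0055 of 0.007 m); the rack stands upright (within 0.05 rad), at rest and within 20 mm of where it stood; vial, dish and bottle within 15 mm of where they stood (value of joint each of stopper_1, stopper_2, stopper_3, stopper_4 above 0.0055 m and distance of rack from where it was at the start of the episode below 0.02 m and angle between rack's own z axis and vertical below 0.05 rad and linear speed of rack below 0.01 m/s and distance of each of vial, dish, bottle from where it was at the start of the episode below 0.015 m); the robot touches nothing.
It fails at once if between first and last stopper the fingertips rise over 45 mm above the stopper tops or go over 35 mm aside (value of joint stopper_1 above 0.0055 m and value of joint stopper_4 below 0.0055 m and (z of the grasp point in the frame of rack above 0.125 m or x of the grasp point in the frame of rack above 0.035 m or x of the grasp point in the frame of rack below -0.035 m)).
It fails at once if a stopper is pressed with more than 40 N (contact force between the fingers and rack above 40 N).
It fails at once if the rack is lifted more than 5 mm or tipped more than 0.12 rad (height (world z) of rack above 0.005 m or angle between rack's own z axis and vertical above 0.12 rad).
It fails at once if the rack is shifted more than 20 mm (distance of rack from where it was at the start of the episode above 0.02 m).
It fails at once if a bystander (vial, dish or bottle) is moved more than 15 mm (distance of any of vial, dish, bottle from where it was at the start of the episode above 0.015 m).
It also fails if it takes over 48 s, if anything falls off the work surface, if the arm or the gripper's body presses on something with over 40 N, if the wrist force passes 120 N, or if a joint passes its speed limit or range.

## Working session

There is one attempt and no reset: what is moved stays moved. The work goes in short steps, Python scripts to look and compute and a shell command to move; the robot and the scene stay as the last step left them, time stands still between calls to the robot, and variables do not carry over. Pictures are saved under pics/ and viewed, at most 10 in all, crops included, and the job is handed in when it is done.

```bash
mkdir -p pics
python3 - <<'E'
from station import bot,cams
import cv2,numpy as np
ims=[]
for n in("top","scene"):
    f=cams.grab_frame(n); np.savez(f"{n}.npz",**f); ims.append(f["img"])
    print(n,f["mtx"],np.round(f["world_to_cam"],3))
cv2.imwrite("pics/a.png",cv2.resize(ims[0],(800,600))[:,:,::-1])
cv2.imwrite("pics/b.png",cv2.resize(ims[1],(800,600))[:,:,::-1])
s=bot.read_state();print(s, bot.tcp_to_grasp)
E
```

```text
top [[419.00498522   0.         261.7065089 ]
 [  0.         419.00498522 182.62165444]
 [  0.           0.           1.        ]] [[ 8.00000e-03 -1.00000e+00 -6.00000e-03  3.41464e+02]
 [ 9.98000e-01  7.00000e-03  6.20000e-02 -4.72465e+02]
 [-6.20000e-02 -6.00000e-03  9.98000e-01 -8.98649e+02]
 [ 0.00000e+00  0.00000e+00  0.00000e+00  1.00000e+00]]
scene [[379.57861808   0.         253.1249247 ]
 [  0.         379.57861808 190.09140245]
 [  0.           0.           1.        ]] [[ 5.74000e-01 -8.19000e-01 -1.40000e-02  2.57430e+01]
 [ 4.91000e-01  3.30000e-01  8.06000e-01 -4.30723e+02]
 [-6.56000e-01 -4.69000e-01  5.91000e-01 -4.00833e+02]
 [ 0.00000e+00  0.00000e+00  0.00000e+00  1.00000e+00]]
{'time': 0.1, 'joints': array([ 1.46860992e+00,  3.85499568e-01,  6.76667669e-03, -4.31866396e-04,
       -1.19400823e+00, -2.58606032e-01]), 'joint_velocities': array([-0.00201707, -0.00092723,  0.00241944,  0.00220459,  0.00068944,
        0.00034442]), 'effort': array([-4.77603244e-04, -3.93319809e+01,  1.88928258e+01,  4.19791013e+00,
       -2.60210356e-03,  5.01220313e-06]), 'eef_pos': array([220.53570694, 584.60935732, 403.72071902]), 'orientation': array([[ 9.35561164e-01, -3.53164197e-01, -5.97859531e-04],
       [-3.53164687e-01, -9.35559254e-01, -1.89365623e-03],
       [ 1.09438565e-04,  1.98277410e-03, -9.99998028e-01]]), 'force': array([-0.61954787,  0.45518495,  0.61034535]), 'ft_torque': array([-0.00360839,  0.03549064, -0.02700799]), 'finger_force': 0.0, 'width': 85.2847849289038} 154.70000000000002
```

View pics/a.png

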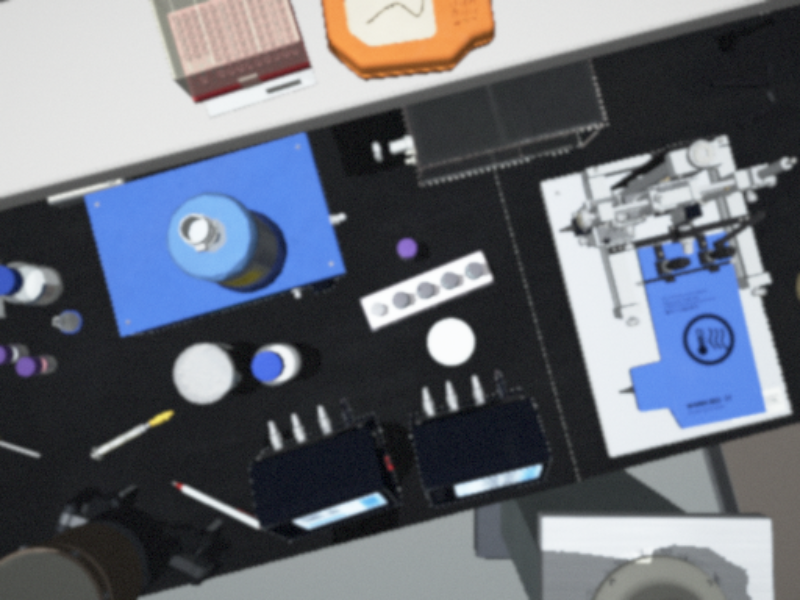

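View pics/b.png

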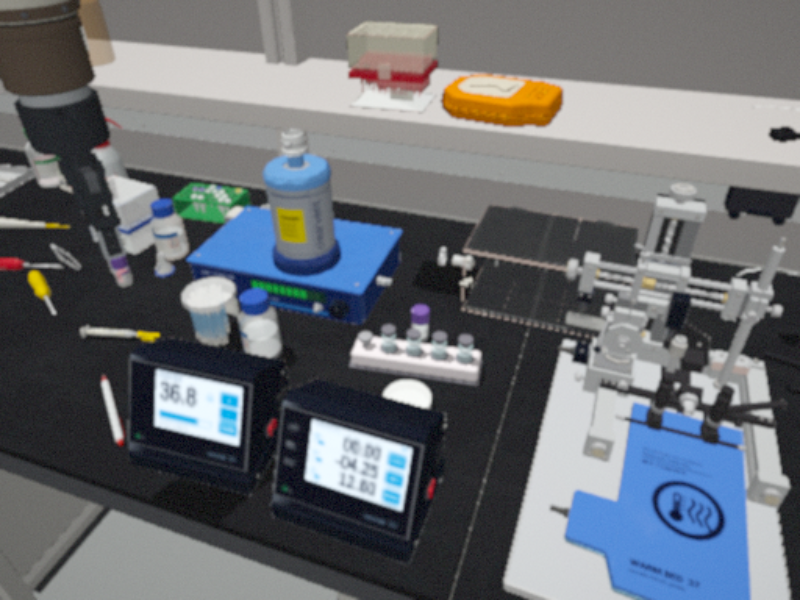

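The top view shows the rack from (365,312) to (488,265), tilted. The small knob is at the left end (379,310), with stoppers at about (402,300), (427,290), (452,281) and (475,270). The purple vial is at (407,248), the dish at (451,341) and the bottle cap at (268,364). The scene view agrees that the knob is at the left end.

```bash
cat > h.py <<'E'
import numpy as np,cv2
def ray(f,uv,z):
    "pixel -> world point on plane z (mm)"
    W=f["world_to_cam"];K=f["mtx"];d=np.linalg.inv(K)@[uv[0],uv[1],1];d=d*[1,-1,-1]
    R=W[:3,:3];c=-R.T@W[:3,3];d=R.T@d
    return c+d*(z-c[2])/d[2]
def proj(f,p):
    q=f["world_to_cam"][:3]@np.r_[p,1];q=f["mtx"]@(q*[1,-1,-1]);return q[:2]/q[2]
def height(f,u,v,r=1):
    W=f["world_to_cam"];Z=np.median(f["range_z"][v-r:v+r+1,u-r:u+r+1]);d=np.linalg.inv(f["mtx"])@[u,v,1]*Z*[1,-1,-1]
    return W[:3,:3].T@(d-W[:3,3])
E
python3 - <<'E'
from h import *
f=np.load("top.npz");im=f["img"]
x0,y0,x1,y1=220,145,325,240;s=7
c=cv2.resize(im[y0:y1,x0:x1],None,fx=s,fy=s,interpolation=cv2.INTER_CUBIC)
cv2.imwrite("pics/c.png",cv2.resize(c,None,fx=.87,fy=.87)[:,:,::-1])
g=c.min(2);m=(g>190).astype(np.uint8)
for t in cv2.findContours(m,cv2.RETR_EXTERNAL,2)[0]:
    if cv2.contourArea(t)<10000:continue
    r=cv2.minAreaRect(t);b=(cv2.boxPoints(r)+.5)/s-.5+[x0,y0]
    P=np.array([ray(f,p,26) for p in b]);print("rect",r,P.round(1).tolist(),P.mean(0).round(1),np.linalg.norm(np.diff(P,axis=0),axis=1))
for u,v in[(379,310),(402,300),(427,290),(452,281),(475,270),(407,248),(451,341),(268,364)]:
    u=int(u*.64);v=int(v*.64);print(u,v,height(f,u,v).round(1))
E
```

```text
rect ((480.00537109375, 516.2171020507812), (204.19908142089844, 204.49734497070312), 72.6459732055664) [[413.1, 327.0, 26.0], [432.3, 267.1, 26.0], [372.8, 248.4, 26.0], [353.8, 308.0, 26.0]] [393.  287.6  26. ] [62.83264404 62.33972397 62.56798766]
rect ((371.3210144042969, 283.882080078125), (143.63165283203125, 583.0305786132812), 67.96141815185547) [[450.1, 412.8, 26.0], [519.0, 246.5, 26.0], [477.9, 229.9, 26.0], [409.4, 395.7, 26.0]] [464.1 321.2  26. ] [179.94364619  44.35928584 179.41841766]
242 198 [435.3 386.1  44.6]
257 192 [447.5 354.3  62. ]
273 185 [462.4 321.2  59.7]
289 179 [475.  288.1  60.7]
304 172 [489.7 257.2  62.3]
260 158 [519.2 348.7  54.1]
288 218 [393.4 287.4  15.9]
171 232 [366.1 521.8 101.9]
```

View pics/c.png

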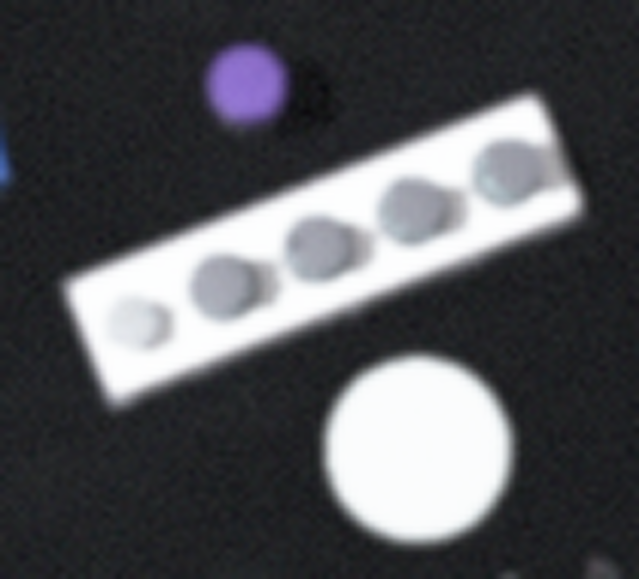

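The crop shows the bright knob at (135,322) and grey stopper tops at (223,287), (317,249), (410,210) and (507,172).

```bash
cat > tgt.py <<'E'
from h import *
f=np.load("top.npz")
e=np.array([450.1-519+409.4-477.9,412.8-246.5+395.7-229.9]);e/=np.linalg.norm(e)
P=np.array([ray(f,((u+.5)/6.09-.5+220,(v+.5)/6.09-.5+145),61.3)[:2] for u,v in[(223,287),(317,249),(410,210),(507,172)]])
c=P.mean(0);Y=np.array([54,18,-18,-54])
T=c+Y[:,None]*e
if __name__=="__main__":
    print("axis",e,"pts",P.round(1).tolist(),"center",c.round(1));print((P-T).round(1));
    k=ray(f,(135.5/6.09-.5+220,322.5/6.09-.5+145),44)[:2];print("knob",k,(k-c)@e)
    from station import bot
    s=bot.read_state();R=s["orientation"];p=s["eef_pos"]
    # tool y / x angle to rack axis
    for a in(0,1):
        t=np.arctan2(R[1,a],R[0,a]);ea=np.arctan2(e[1],e[0]);print("axis",a,np.degrees(t),"rack y at",np.degrees(ea))
E
python3 tgt.py
```

```text
axis [-0.38230264  0.92403717] pts [[448.1, 356.0], [461.3, 324.1], [474.8, 292.5], [488.1, 259.5]] center [468.1 308. ]
[[ 0.7 -2. ]
 [ 0.1 -0.6]
 [-0.1  1.1]
 [-0.7  1.4]]
knob [436.47530587 386.67603781] 84.76493741320405
axis 0 -20.681004245197958 rack y at 112.47638666820292
axis 1 -110.68101667794556 rack y at 112.47638666820292
```

```bash
python3 -m pendant '{"translation":[[0.0418,0.0188,0.0116],[0.0418,0.0188,0.0116],[0.0418,0.0188,0.0116],[0.0418,0.0188,0.0116],[0.0418,0.0188,0.0116],[0.0418,0.0188,0.0116],[0.0418,0.0188,0.0116],[0,0,0],[0,0,0],[0,0,0],[0,0,0],[0,0,0]],"rotation":[[0,0,0],[0,0,0],[0,0,0],[0,0,0],[0,0,0],[0,0,0],[0,0,0],[0,0,0.1634],[0,0,0.1634],[0,0,0.1634],[0,0,0.1634],[0,0,0.1634]],"gripper":[0,0,0,0,0,0,0,0,0,0,0,0]}' 20
cat > w.py <<'E'
import sys
from station import bot,cams
from tgt import *
s=bot.read_state();R=s["orientation"];p=s["eef_pos"];tip=p+173*R[:,2]
print("t",s["time"],"tip",tip.round(1),"force",s["force"].round(2),"w",round(s["width"],1),"xang",np.degrees(np.arctan2(R[1,0],R[0,0])).round(2),"R2",R[:,2].round(4))
for t in T: print("to stopper",(R.T@(np.r_[t,62]-tip)).round(1))
if len(sys.argv)>1:
    f=cams.grab_frame("wrist");np.savez("wrist.npz",**f);im=f["img"].copy()
    for t in T: cv2.circle(im,tuple(int(round(x)) for x in proj(f,np.r_[t,61.5])),3,(255,0,0),1)
    cv2.circle(im,tuple(int(round(x)) for x in proj(f,tip)),3,(0,255,0),1)
    cv2.imwrite(f"pics/{sys.argv[1]}.png",cv2.resize(im,(800,600))[:,:,::-1])
E
python3 w.py d
```

```text
time: 1.6
eef_pos: [447.8, 358.2, 323.0]
orientation: [[0.378, -0.926, -0.001], [-0.926, -0.378, -0.001], [0.0, 0.001, -1.0]]
force: [-1.0, -0.2, -0.2]
width: 0.1
finger_force: 0.0
t 1.6 tip [447.7 358.  150. ] force [-1.02 -0.17 -0.23] w 0.1 xang -67.81 R2 [-8.e-04 -8.e-04 -1.e+00]
to stopper [-0.   0.2 88. ]
to stopper [36. -0. 88.]
to stopper [72.  -0.2 88. ]
to stopper [108.   -0.4  88. ]
```

View pics/d.png

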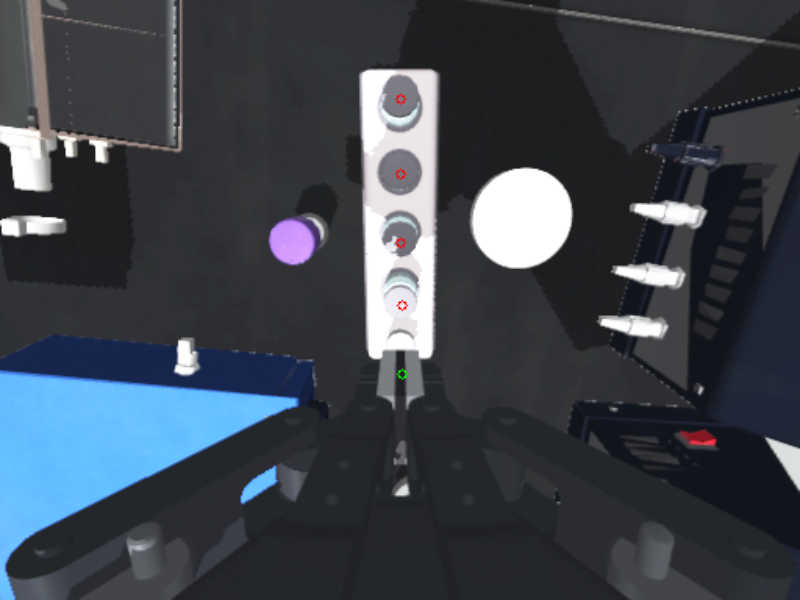

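The wrist view shows the projected stopper centres (red) on the grey stopper tops at (400,97), (400,172), (400,240) and (400,303), centred across the row. Next I descend to just above stopper 1.

```bash
python3 -m pendant '{"translation":[[0,0,0.04],[0,0,0.03],[0,0,0.01],[0,0,0.003],[0,0,0]],"rotation":[[0,0,0],[0,0,0],[0,0,0],[0,0,0],[0,0,0]],"gripper":[0,0,0,0,0]}'
python3 w.py e
python3 -m pendant '{"translation":[[0,0,0.001],[0,0,0.001],[0,0,0.001],[0,0,0.001],[0,0,0]],"rotation":[[0,0,0],[0,0,0],[0,0,0],[0,0,0],[0,0,0]],"gripper":[0,0,0,0,0]}'; python3 w.py
```

```text
time: 2.28
eef_pos: [448.2, 358.7, 241.4]
orientation: [[0.384, -0.923, 0.001], [-0.923, -0.384, 0.001], [-0.001, -0.002, -1.0]]
force: [0.0, 0.1, -0.2]
width: 0.2
finger_force: 0.0
t 2.275 tip [448.4 358.9  68.4] force [ 0.    0.11 -0.18] w 0.2 xang -67.44 R2 [ 0.0012  0.0012 -1.    ]
to stopper [0.5 1.3 6.4]
to stopper [36.5  1.3  6.4]
to stopper [72.5  1.4  6.3]
to stopper [108.5   1.4   6.3]
time: 2.95
eef_pos: [447.9, 358.3, 236.3]
orientation: [[0.383, -0.924, -0.0], [-0.924, -0.383, -0.0], [0.0, 0.0, -1.0]]
force: [-0.3, -0.9, -0.5]
width: -0.2
finger_force: 0.0
t 2.95 tip [447.8 358.3  63.3] force [-0.34 -0.87 -0.47] w -0.2 xang -67.48 R2 [-2.e-04 -3.e-04 -1.e+00]
to stopper [0.2 0.5 1.4]
to stopper [36.2  0.5  1.4]
to stopper [72.2  0.6  1.4]
to stopper [108.2   0.6   1.4]
```

View pics/e.png

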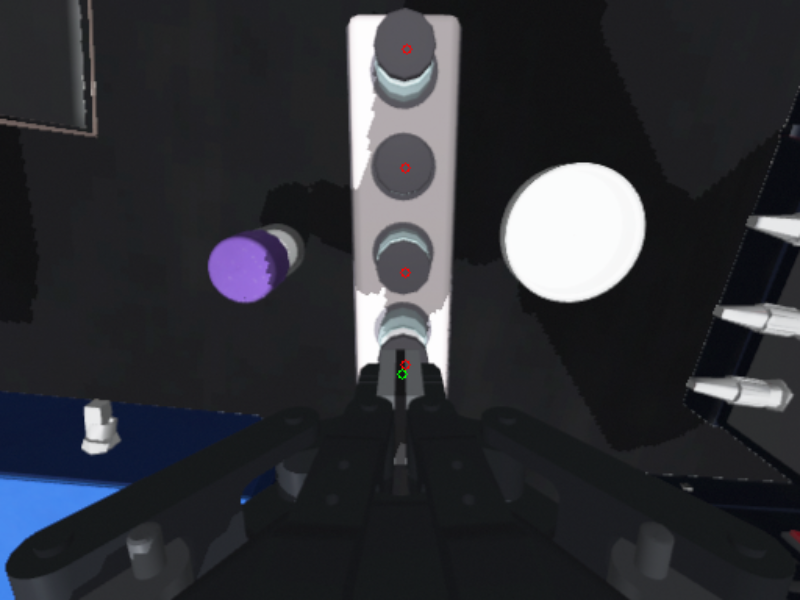

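The wrist view shows the tips over stopper 1 and lateral alignment good. Tops 2 to 4 sit about 2 mm farther along tool +x than the markers, so I shift by 2 mm and press slowly.

```bash
python3 -m pendant '{"translation":[[0.002,0,0],[0,0,0.001],[0,0,0.001],[0,0,0.001],[0,0,0.001],[0,0,0]],"rotation":[[0,0,0],[0,0,0],[0,0,0],[0,0,0],[0,0,0],[0,0,0]],"gripper":[0,0,0,0,0,0]}'; python3 w.py
```

```text
time: 3.7
eef_pos: [448.7, 356.4, 232.6]
orientation: [[0.383, -0.924, 0.0], [-0.924, -0.383, -0.0], [0.0, -0.0, -1.0]]
force: [-1.2, -1.1, 4.7]
width: -0.2
finger_force: 2.5
t 3.7 tip [448.8 356.4  59.6] force [-1.16 -1.08  4.75] w -0.2 xang -67.48 R2 [ 2.e-04 -1.e-04 -1.e+00]
to stopper [-1.9  0.6 -2.4]
to stopper [34.1  0.7 -2.4]
to stopper [70.1  0.7 -2.4]
to stopper [106.1   0.7  -2.3]
```

Contact with about 5 N, so the stopper is sliding. I continue to the stop.

```bash
python3 -m pendant '{"translation":[[0,0,0.001],[0,0,0.001],[0,0,0.001],[0,0,0.0005],[0,0,0]],"rotation":[[0,0,0],[0,0,0],[0,0,0],[0,0,0],[0,0,0]],"gripper":[0,0,0,0,0]}'; python3 w.py
```

```text
time: 4.32
eef_pos: [448.7, 356.4, 228.9]
orientation: [[0.383, -0.924, 0.0], [-0.924, -0.383, -0.0], [0.0, 0.0, -1.0]]
force: [0.0, -1.4, 4.4]
width: -0.2
finger_force: 2.0
t 4.325 tip [448.7 356.4  55.9] force [ 0.04 -1.37  4.37] w -0.2 xang -67.48 R2 [ 0.e+00 -1.e-04 -1.e+00]
to stopper [-1.9  0.6 -6.1]
to stopper [34.1  0.7 -6.1]
to stopper [70.1  0.7 -6.1]
to stopper [106.1   0.7  -6.1]
```

```bash
python3 -m pendant '{"translation":[[0,0,0.0005],[0,0,0.0005],[0,0,0]],"rotation":[[0,0,0],[0,0,0],[0,0,0]],"gripper":[0,0,0]}'; python3 w.py
```

```text
time: 4.7
eef_pos: [448.7, 356.5, 228.5]
orientation: [[0.383, -0.924, 0.0], [-0.924, -0.383, -0.0], [0.0, -0.0, -1.0]]
force: [-0.7, -2.3, 7.9]
width: 0.2
finger_force: 3.6
t 4.7 tip [448.8 356.4  55.5] force [-0.74 -2.33  7.87] w 0.2 xang -67.47 R2 [ 2.e-04 -1.e-04 -1.e+00]
to stopper [-1.9  0.7 -6.5]
to stopper [34.1  0.7 -6.5]
to stopper [70.1  0.7 -6.5]
to stopper [106.1   0.8  -6.5]
```

Force is rising with almost no travel, so this is the stop. One more nudge to confirm, then lift 14 mm, move 36 mm to stopper 2 and start pressing.

```bash
python3 -m pendant '{"translation":[[0,0,0.0005],[0,0,0]],"rotation":[[0,0,0],[0,0,0]],"gripper":[0,0]}';python3 -m pendant '{"translation":[[0,0,-0.007],[0,0,-0.007],[0.018,0.0003,0],[0.018,0.0003,0],[0,0,0.003],[0,0,0]],"rotation":[[0,0,0],[0,0,0],[0,0,0],[0,0,0],[0,0,0],[0,0,0]],"gripper":[0,0,0,0,0,0]}'; python3 w.py f
```

```text
time: 4.95
eef_pos: [448.7, 356.5, 228.5]
orientation: [[0.383, -0.924, 0.0], [-0.924, -0.383, -0.0], [0.0, -0.0, -1.0]]
force: [-1.2, -3.5, 9.7]
width: 0.2
finger_force: 4.9
time: 5.7
eef_pos: [462.1, 322.4, 238.1]
orientation: [[0.382, -0.924, -0.001], [-0.924, -0.382, -0.001], [0.0, 0.001, -1.0]]
force: [-0.3, -0.4, -0.3]
width: 0.7
finger_force: 0.0
t 5.7 tip [462.  322.3  65.1] force [-0.27 -0.41 -0.34] w 0.7 xang -67.53 R2 [-5.e-04 -6.e-04 -1.e+00]
to stopper [-38.5  -0.1   3. ]
to stopper [-2.5 -0.1  3.1]
to stopper [33.5 -0.2  3.1]
to stopper [69.5 -0.2  3.1]
```

View pics/f.png

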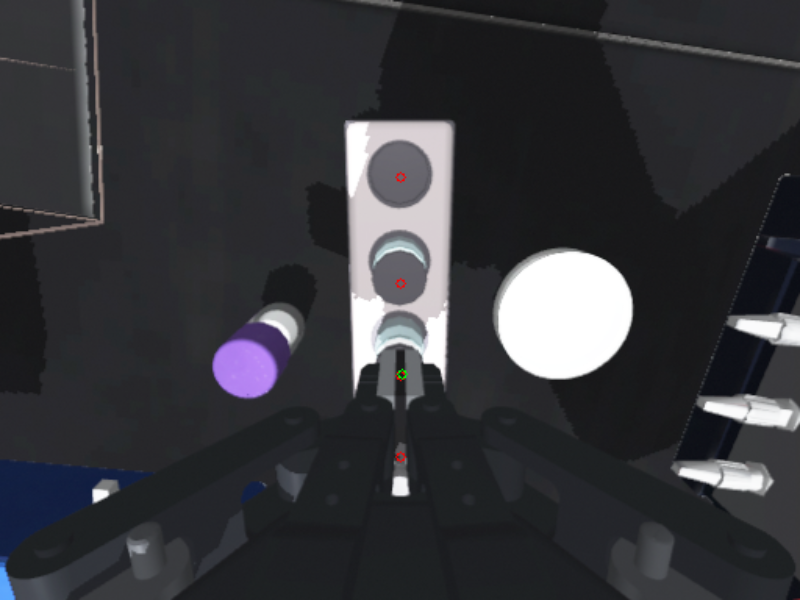

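The wrist view shows the tips over stopper 2 and aligned with the row; stoppers 3 at (400,277) and 4 at (400,173) are still proud. Pressing stopper 2.

```bash
python3 -m pendant '{"translation":[[0,0,0.002],[0,0,0.001],[0,0,0.001],[0,0,0.001],[0,0,0.001],[0,0,0.001],[0,0,0.001],[0,0,0.001],[0,0,0.0005],[0,0,0.0005],[0,0,0.0005],[0,0,0]],"rotation":[[0,0,0],[0,0,0],[0,0,0],[0,0,0],[0,0,0],[0,0,0],[0,0,0],[0,0,0],[0,0,0],[0,0,0],[0,0,0],[0,0,0]],"gripper":[0,0,0,0,0,0,0,0,0,0,0,0]}'; python3 -m pendant '{"translation":[[0,0,0.0005],[0,0,0]],"rotation":[[0,0,0],[0,0,0]],"gripper":[0,0]}'
```

```text
time: 7.25
eef_pos: [461.9, 323.1, 228.5]
orientation: [[0.383, -0.924, 0.0], [-0.924, -0.383, 0.0], [-0.0, -0.0, -1.0]]
force: [-4.5, 1.1, 7.5]
width: 0.2
finger_force: 3.8
time: 7.5
eef_pos: [461.9, 323.1, 228.5]
orientation: [[0.383, -0.924, 0.0], [-0.924, -0.383, 0.0], [-0.0, -0.0, -1.0]]
force: [-5.6, -0.4, 10.4]
width: -0.1
finger_force: 5.1
```

Stopper 2 bottomed at the same height with 10 N. Stopper 3 gets the same sequence.

```bash
python3 -m pendant '{"translation":[[0,0,-0.007],[0,0,-0.007],[0.018,0,0],[0.018,0,0],[0,0,0.003],[0,0,0]],"rotation":[[0,0,0],[0,0,0],[0,0,0],[0,0,0],[0,0,0],[0,0,0]],"gripper":[0,0,0,0,0,0]}'; python3 w.py; python3 -m pendant '{"translation":[[0,0,0.002],[0,0,0.001],[0,0,0.001],[0,0,0.001],[0,0,0.001],[0,0,0.001],[0,0,0.001],[0,0,0.001],[0,0,0.0005],[0,0,0.0005],[0,0,0.0005],[0,0,0]],"rotation":[[0,0,0],[0,0,0],[0,0,0],[0,0,0],[0,0,0],[0,0,0],[0,0,0],[0,0,0],[0,0,0],[0,0,0],[0,0,0],[0,0,0]],"gripper":[0,0,0,0,0,0,0,0,0,0,0,0]}'; python3 -m pendant '{"translation":[[0,0,0.0005],[0,0,0]],"rotation":[[0,0,0],[0,0,0]],"gripper":[0,0]}'
```

```text
time: 8.25
eef_pos: [475.9, 289.1, 238.0]
orientation: [[0.382, -0.924, -0.001], [-0.924, -0.382, -0.001], [0.0, 0.001, -1.0]]
force: [0.9, 0.1, -0.1]
width: -0.1
finger_force: 0.0
t 8.25 tip [475.8 289.   65. ] force [ 0.9   0.05 -0.14] w -0.1 xang -67.54 R2 [-6.e-04 -6.e-04 -1.e+00]
to stopper [-74.5  -0.1   3. ]
to stopper [-38.5  -0.2   3. ]
to stopper [-2.5 -0.2  3. ]
to stopper [33.5 -0.2  3. ]
time: 9.75
eef_pos: [475.6, 289.9, 228.5]
orientation: [[0.383, -0.924, 0.0], [-0.924, -0.383, 0.0], [-0.0, -0.0, -1.0]]
force: [-5.1, 1.3, 7.7]
width: -0.0
finger_force: 3.8
time: 10.0
eef_pos: [475.6, 289.9, 228.4]
orientation: [[0.383, -0.924, 0.0], [-0.924, -0.383, 0.0], [-0.0, -0.0, -1.0]]
force: [-5.4, 1.8, 10.0]
width: -0.3
finger_force: 5.2
```

```bash
python3 -m pendant '{"translation":[[0,0,-0.007],[0,0,-0.007],[0.018,0,0],[0.018,0,0],[0,0,0.003],[0,0,0]],"rotation":[[0,0,0],[0,0,0],[0,0,0],[0,0,0],[0,0,0],[0,0,0]],"gripper":[0,0,0,0,0,0]}'; python3 w.py; python3 -m pendant '{"translation":[[0,0,0.002],[0,0,0.001],[0,0,0.001],[0,0,0.001],[0,0,0.001],[0,0,0.001],[0,0,0.001],[0,0,0.001],[0,0,0.0005],[0,0,0.0005],[0,0,0.0005],[0,0,0]],"rotation":[[0,0,0],[0,0,0],[0,0,0],[0,0,0],[0,0,0],[0,0,0],[0,0,0],[0,0,0],[0,0,0],[0,0,0],[0,0,0],[0,0,0]],"gripper":[0,0,0,0,0,0,0,0,0,0,0,0]}'; python3 -m pendant '{"translation":[[0,0,0.0005],[0,0,0]],"rotation":[[0,0,0],[0,0,0]],"gripper":[0,0]}'
```

```text
time: 10.75
eef_pos: [489.6, 255.8, 238.0]
orientation: [[0.382, -0.924, -0.001], [-0.924, -0.382, -0.001], [0.0, 0.001, -1.0]]
force: [-0.2, 0.5, 0.2]
width: 0.1
finger_force: 0.0
t 10.75 tip [489.5 255.7  65. ] force [-0.19  0.52  0.23] w 0.1 xang -67.54 R2 [-7.e-04 -7.e-04 -1.e+00]
to stopper [-110.5   -0.2    3. ]
to stopper [-74.5  -0.2   3. ]
to stopper [-38.5  -0.2   3. ]
to stopper [-2.5 -0.2  3. ]
time: 12.25
eef_pos: [489.4, 256.6, 228.5]
orientation: [[0.383, -0.924, 0.0], [-0.924, -0.383, 0.0], [-0.0, -0.0, -1.0]]
force: [-4.0, 1.0, 8.1]
width: 0.1
finger_force: 3.9
time: 12.5
eef_pos: [489.4, 256.7, 228.4]
orientation: [[0.383, -0.924, 0.0], [-0.924, -0.383, 0.0], [-0.0, -0.0, -1.0]]
force: [-5.9, 1.2, 10.5]
width: 0.1
finger_force: 5.2
```

All four bottomed at the same height. Now I lift clear, back off and check.

```bash
python3 -m pendant '{"translation":[[0,0,-0.01],[0,0,-0.03],[0,0,-0.04],[-0.03,0,-0.03],[-0.04,0,-0.02],[-0.04,0,0],[-0.03,0,0],[0,0,0],[0,0,0]],"rotation":[[0,0,0],[0,0,0],[0,0,0],[0,0,0],[0,0,0],[0,0,0],[0,0,0],[0,0,0],[0,0,0]],"gripper":[0,0,0,0,0,0,0,0,0]}'; python3 w.py g
python3 - <<'E'
from h import *
from tgt import T
f=np.load("wrist.npz")
for t in T:
    u,v=proj(f,np.r_[t,55]).round().astype(int)
    if 2<u<509 and 2<v<381: print(u,v,height(f,u,v).round(1))
E
```

```text
time: 13.62
eef_pos: [436.1, 385.3, 357.1]
orientation: [[0.383, -0.924, -0.0], [-0.924, -0.383, -0.001], [0.001, 0.001, -1.0]]
force: [0.3, 0.0, -0.7]
width: 0.1
finger_force: 0.0
t 13.625 tip [436.  385.1 184.1] force [ 0.31  0.04 -0.74] w 0.1 xang -67.5 R2 [-3.e-04 -9.e-04 -1.e+00]
to stopper [ 29.4  -0.2 122.1]
to stopper [ 65.4  -0.2 122.2]
to stopper [101.4  -0.2 122.2]
to stopper [ 1.374e+02 -1.000e-01  1.222e+02]
256 155 [447.6 357.7  54.7]
256 118 [461.4 324.4  55.2]
256 78 [475.2 291.1  55.2]
256 35 [489.  258.   55.5]
```

View pics/g.png

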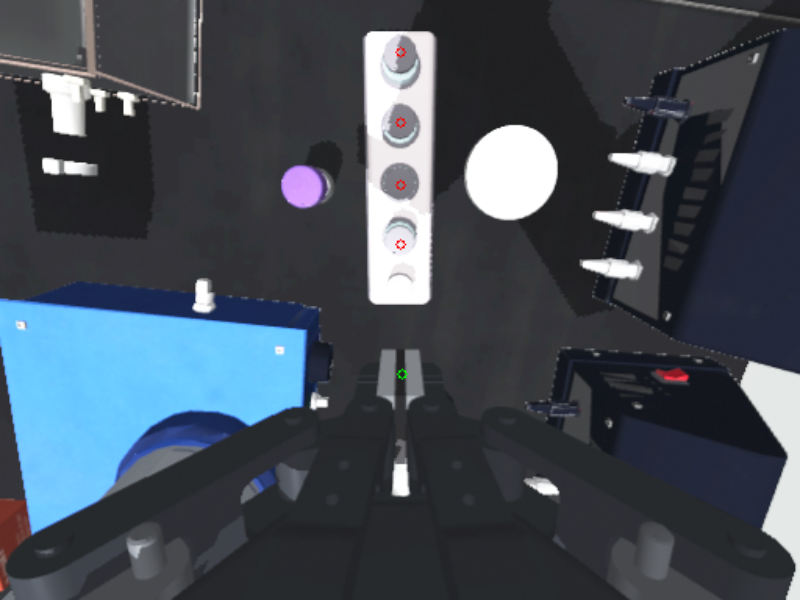

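The view shows all four tops at about 55 mm (home), the rack and bystanders in place, and the fingers clear.

```bash
python3 -c "
from station import bot
print(bot.hand_in())"
```

```text
the job is handed in; nothing more can be done
None
```

I pressed all four stoppers fully home in order from the knob end (each read about 10 N at its stop; tops measured at 55 mm), saw no shift of the rack or its neighbours in the last picture, and handed in with the fingers clear at about 13.6 s.

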